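Refill the bread display and clear the signs of the sold-out bays

ROBOT

A 6-joint arm with a two-finger parallel gripper is mounted at the origin on the work surface. World frame = base frame: x ahead of the robot, y to its left, z up, the work surface at z = 0. Lengths are in m, angles in rad, forces in N, time in s.
With the tool pointing down it reaches from about 0.425 to 0.95 m from the base axis. Payload 3.5 kg.
Tool frame: the origin (TCP) lies on the centre line of the jaws, within the pads' length; the fingertips stand 19 mm ahead of it and the grasp point (between the pads) is the TCP; z points along the fingers, y is the line along which they close (so a half turn about z gives the same grasp; the last joint's range is limited). The gripper opens to 85 mm and grips with 20 to 120 N. Pads are 22 mm wide; open, the fingers measure 114 mm over their backs; the gripper's body (76 mm by 85 mm) begins 54 mm behind the grasp point. The pads swing forward as they close: fully open they stand 13 mm farther back than shut.
Start: joints at [0.977, 0.286, 1.577, -0, 1.279, -0.15], TCP at [0.29, 0.61, 0.25] pointing down, gripper open.
Joint ranges: [-2.77, 2.77], [-0.9, 2.22], [0.21, 2.48], [-1.53, 4.67], [0.24, 2.81], [-2.84, 2.84]. Speed limits (rad/s): [2.79, 2.79, 3.14, 3.14, 3.14, 3.14].

INTERFACE

Orientations are given as a unit quaternion [x, y, z, w].
In Python, from plant import ctrl, imaging gives the robot as it stands. The module is installed in compiled form; this text tells all that it offers.
- The arm moves only by the shell command python3 -m handwheel 'ROWS' [OPENING] [FORCE]. ROWS is JSON, one flat list of numbers, 6 for each row, row after row: the shift along the world's x, y, z in units of 150 mm (1.0 is 150 mm), then the turn, a rotation vector about the world's x, y, z in units of 90 degrees (1.0 is 90 degrees). In form: [tx, ty, tz, rx, ry, rz, tx, ty, tz, rx, ry, rz, ...]. A call has 1 to 5 rows; each row shifts and turns the commanded pose from where the row before left it; what a row does not reach is not made up. A row lasts 1/12 s, in which the tool goes at most 41.7 mm and 7.16 degrees, less where a joint would pass 70% of its speed; a pose out of reach is approached as far as the arm can. A call with a number of a shift or a turn outside -1 to 1 is refused whole. A call with a gripper value outside its range is refused whole. OPENING is the opening, from 0 (shut) to 1 (fully open), set as the call begins (- or left out, the last holds). The fingers move at their own pace and stop on an object; FORCE is the grip in N (left out, the last holds). Time passes only in rows, so rows that do not move let the fingers close. It gives the time, the measured TCP pose, the force, the opening and the grip force at its end, in the units of the state.
- ctrl.get_state(): the state, without advancing time (a new reading comes with each control period).
- imaging.read_camera(name): name is "side" or "top" or "wrist"; returns (picture, depth): 400x640x3 uint8, blue, green, red; 400x640 float32, m along the optical axis (not along the pixel's ray), 0 where there is no reading.
- imaging.get_calibration(name): a dict with "fovy" (degrees; the focal length in pixels is half the picture's height over the tangent of half this angle, whatever the lens; pixels are square), "cx", "cy" (the principal point, pixels), "R" (3x3) and "t" (3): a world point X has camera coordinates R X + t. Camera axes: x right, y down, z forward; pixel columns grow to the right and rows downward; lengths in m; the calibration is good to about 2 mm. A picture is of the moment at which its call begins: read the wrist's pose just before it. get_calibration takes no time and is no camera call; for the wrist camera it gives the pose at the moment of the call.
- ctrl.sign_off(): hands the job in; it is judged then, once.
The state is a dict: "time": time; "qpos": joint angles; "dq": joint speeds; "joint_efforts": joint torques, N m; "eef_pos": TCP position; "tcp_rot": TCP orientation; "contact_force": force on the tool from outside, world axes, zero at the start; "wrist_torque": the same for the moment, N m; "opening": opening from 0.0 (shut) to 1.0 (fully open); "finger_force": force on a finger pad.
Only numpy, scipy, OpenCV 4.12 (cv2) and the standard library are available. Lean on these libraries where they do the work, as an engineer would, in place of code of your own. Each camera call takes 0.05 s, during which the arm holds its last target. There are 200 camera calls.

TASK

Slide open the slicing clamp's jaw, lift out the fresh loaf and lay it in any empty bay of the bread display, then slide the empty clamp's jaw home again. Every bay that is still without bread is sold out: pull its slate up out of the slot and put it inside the sign box; bays with bread keep their slates standing in their slots. At the end every loaf lies in the middle of its bay, lengthwise (put it back if it has been knocked aside), and the other things on the counter are left alone.

Things in the scene. Friction and masses are not known exactly. Their poses are not given: they have to be found in the camera images.
- display: Dark wooden board, 240 (x) x 515 (y) x 15 mm, fixed. Origin: centre of its underside; x away from the robot, y left. Five bays along x, side by side, 100 mm apart, between thin brass fences (4 mm thick, tops 35 mm above the counter). Along its front (-x) edge a light wooden rail, top 50 mm above the counter, has one upright slot per bay (9 mm in x, 70 mm in y, 35 mm deep) for a slate.
- sign_box: Open plywood box for spare slates, 122 (x) x 250 (y) x 60 mm high, walls and floor 5 mm, fixed on the counter between the robot and the display. Origin: centre of its underside.
- clamp: Bread slicing clamp, fixed left or right of the display (a kitchen scale is on the other side). Light wooden base 245 x 100 x 20 mm; origin on its underside, below the middle of the loaf's place. Fixed wooden end stop (70 mm wide, 75 mm high) at x 68 to 88 mm; the sliding jaw is at the other end, towards the robot (-x).
- jaw (a joint): Sliding aluminium jaw: 0 = closed (home), grows to 0.055 m as it slides along the clamp's -x, away from the loaf; stays where left (3 N friction). Plate 20 x 70 mm, its face at clamp x -68 mm when closed; its top lip (83 to 91 mm above the counter) then reaches 21 mm over the loaf, so the loaf cannot be lifted until the jaw is open.
- jaw_grip (a point): Grip point of the jaw's black handle, an upright block 16 mm (along the clamp's x) x 50 mm (y), from 90 to 130 mm above the counter; this point is 115 mm above the counter and moves with the jaw.
- fresh_loaf: Fresh tin loaf lying in the clamp, 130 (x) x 56 (y) x 58 mm high, about 0.35 kg. Origin: centre of its underside, 20 mm above the counter while in the clamp; x along its length, z up.
- bay_1 (a point): Centre of bay 1, the leftmost (+y), on the display board's upper face (15 mm above the counter); a loaf lies here lengthwise along the display's x, its underside's centre on this point.
- bay_2 (a point): Centre of bay 2, on the display board's upper face (15 mm above the counter); a loaf lies here lengthwise along the display's x, its underside's centre on this point.
- bay_3 (a point): Centre of bay 3, on the display board's upper face (15 mm above the counter); a loaf lies here lengthwise along the display's x, its underside's centre on this point.
- bay_4 (a point): Centre of bay 4, on the display board's upper face (15 mm above the counter); a loaf lies here lengthwise along the display's x, its underside's centre on this point.
- bay_5 (a point): Centre of bay 5, the rightmost (-y), on the display board's upper face (15 mm above the counter); a loaf lies here lengthwise along the display's x, its underside's centre on this point.
- sign_1: Plain blank slate standing in the slot of bay 1: 6 (x) x 66 (y) x 115 mm (z, tall), 90 g. Origin: its centre, which in the slot lies 115 mm in front (-x) of the bay centre and 72.5 mm above the counter. Its lower 35 mm are in the slot; its top edge is 130 mm above the counter.
- sign_2: Plain blank slate standing in the slot of bay 2: 6 (x) x 66 (y) x 115 mm (z, tall), 90 g. Origin: its centre, which in the slot lies 115 mm in front (-x) of the bay centre and 72.5 mm above the counter. Its lower 35 mm are in the slot; its top edge is 130 mm above the counter.
- sign_3: Plain blank slate standing in the slot of bay 3: 6 (x) x 66 (y) x 115 mm (z, tall), 90 g. Origin: its centre, which in the slot lies 115 mm in front (-x) of the bay centre and 72.5 mm above the counter. Its lower 35 mm are in the slot; its top edge is 130 mm above the counter.
- sign_4: Plain blank slate standing in the slot of bay 4: 6 (x) x 66 (y) x 115 mm (z, tall), 90 g. Origin: its centre, which in the slot lies 115 mm in front (-x) of the bay centre and 72.5 mm above the counter. Its lower 35 mm are in the slot; its top edge is 130 mm above the counter.
- sign_5: Plain blank slate standing in the slot of bay 5: 6 (x) x 66 (y) x 115 mm (z, tall), 90 g. Origin: its centre, which in the slot lies 115 mm in front (-x) of the bay centre and 72.5 mm above the counter. Its lower 35 mm are in the slot; its top edge is 130 mm above the counter.
- loaf_a: Loaf that may lie in one of the bays or be absent; same size as the fresh loaf, 130 (x) x 56 (y) x 58 mm high. Origin: centre of its underside; x along its length, z up.
- loaf_b: Loaf that may lie in one of the bays or be absent; same size as the fresh loaf, 130 (x) x 56 (y) x 58 mm high. Origin: centre of its underside; x along its length, z up.
- loaf_c: Loaf that may lie in one of the bays or be absent; same size as the fresh loaf, 130 (x) x 56 (y) x 58 mm high. Origin: centre of its underside; x along its length, z up.
- loaf_d: Loaf that may lie in one of the bays or be absent; same size as the fresh loaf, 130 (x) x 56 (y) x 58 mm high. Origin: centre of its underside; x along its length, z up.
- loaf_e: Loaf that may lie in one of the bays or be absent; same size as the fresh loaf, 130 (x) x 56 (y) x 58 mm high. Origin: centre of its underside; x along its length, z up.
- bowl: White bowl on the scale, bystander.
- cup: Blue cup, 75 mm high, bystander left of the sign box.
- spatula: Spatula lying right of the sign box, bystander.
There are look-alikes about, which are no part of the job. Leave any purple look-alike of the fresh_loaf alone.

How it is judged:
By the outcome, as a careful person would: the job done as asked, in the order asked, and still so for the second after the job is handed in, with the robot touching nothing.
Of loaf_a, loaf_b, loaf_c, loaf_d, loaf_e only 1 to 2 are there at a start; the rules pass over those that are not, and their reading is None.
At some moment in a run one of loaf_a, loaf_b, loaf_c, loaf_d, loaf_e may be knocked a few centimetres aside while the robot is not near it.
Once in a run the grip may slacken for a moment while it holds something.
It also fails if it takes over 208 s, if anything falls off the work surface, if the arm or the gripper's body presses on something with over 40 N, if the wrist force passes 120 N, or if a joint passes its speed limit or range.

## Working session

There is one attempt and no reset: what is moved stays moved. The work goes in short steps, Python scripts to look and compute and a shell command to move; the robot and the scene stay as the last step left them, time stands still between calls to the robot, and variables do not carry over. Pictures are saved under pics/ and viewed, at most 14 in all, crops included, and the job is handed in when it is done.

```bash
mkdir -p pics
cat > h.py <<'E'
import numpy as np, cv2
from plant import ctrl, imaging
def cam(n):
    c=imaging.get_calibration(n); p,d=imaging.read_camera(n); return p,d,c
def cloud(d,c):
    f=200/np.tan(np.radians(c["fovy"])/2); v,u=np.mgrid[:400,:640]
    P=np.stack([(u-c["cx"])/f*d,(v-c["cy"])/f*d,d],-1)
    W=(P-np.array(c["t"]))@np.array(c["R"]); W[d==0]=np.nan; return W
E
python3 - <<'E'
from h import *
for n in("top","side"):
    p,d,c=cam(n); cv2.imwrite(f"pics/{n}0.png",cv2.resize(p,(800,500))); np.savez(f"{n}0.npz",p=p,d=d,W=cloud(d,c)); print(n,c)
print(ctrl.get_state())
E
```

```text
top {'fovy': 57.86549545235376, 'cx': 318.4864517079394, 'cy': 200.69099108912746, 'R': array([[-0.01640772, -0.99932555, -0.03285163],
       [-0.9860917 ,  0.02160777, -0.16479158],
       [ 0.16539029,  0.02969086, -0.98578117]]), 't': array([-0.03512043,  0.53081122,  1.20875661])}
side {'fovy': 45.25419841554921, 'cx': 319.38293054711295, 'cy': 199.72242068824073, 'R': array([[ 0.74452445, -0.6673859 , -0.01671551],
       [-0.45353948, -0.48727058, -0.74623677],
       [ 0.48988292,  0.56317267, -0.66547071]]), 't': array([-0.4189269 ,  0.29223444,  1.15705991])}
{'time': 0.1, 'qpos': array([ 9.76979701e-01,  2.87102956e-01,  1.57803985e+00, -1.16867150e-05,
        1.27858312e+00, -1.50023358e-01]), 'dq': array([ 1.19514912e-03, -1.11388609e-03, -5.76416086e-03, -1.06394661e-03,
       -2.39648840e-05,  1.22591324e-03]), 'joint_efforts': array([ 1.73926619e-04, -4.07296801e+01, -2.93697220e+01, -1.19490605e-04,
        3.42253123e-03,  4.97956279e-06]), 'eef_pos': array([0.28950034, 0.60915331, 0.24906319]), 'tcp_rot': array([ 2.20078377e-01,  9.75481609e-01, -9.95743482e-04, -3.82408925e-04]), 'contact_force': array([-0.42658756,  0.63891227, -0.87111873]), 'wrist_torque': array([-0.01465033, -0.03794242,  0.03061729]), 'finger_force': 0.0, 'opening': 0.9981643615218811}
```

View pics/top0.png

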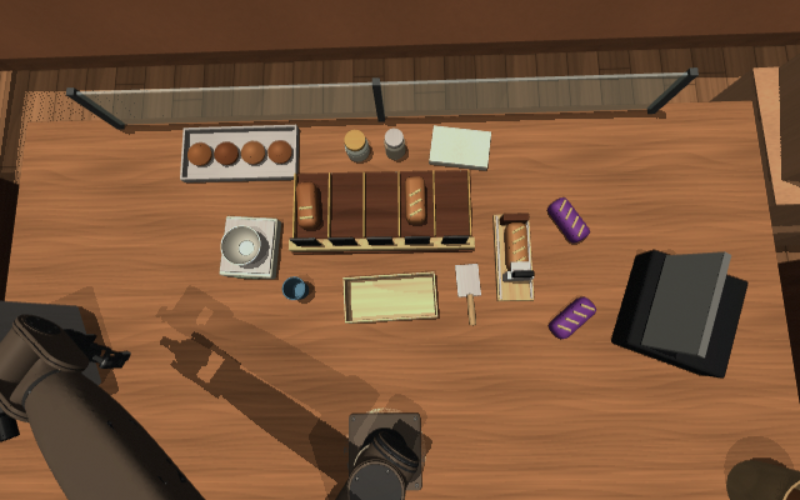

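View pics/side0.png

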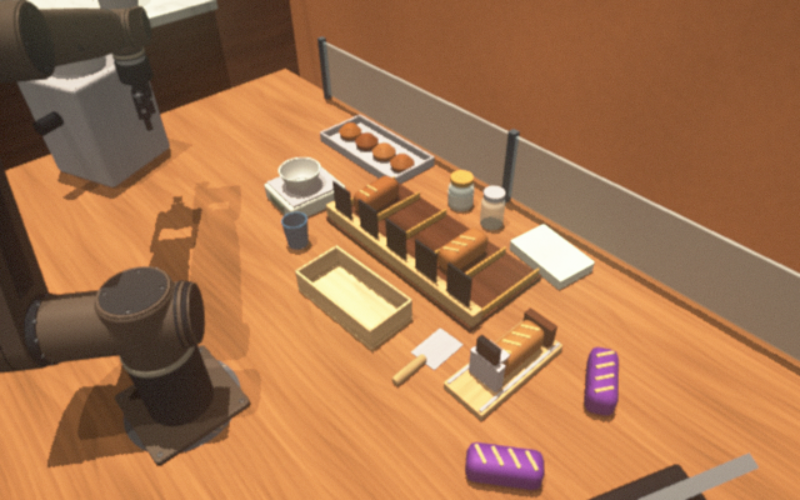

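Top view (800-wide): loaves in bay 1 (307,205) and bay 4 (415,200). Bays 2, 3 and 5 are empty. Candidates for the fresh loaf are the brown one in the clamp (516,243) and the purple look-alikes (568,220) and (573,317). The brown one in the clamp fits the description. The scale is on the left, and the sign box is at (390,297).

```bash
cat > m.py <<'E'
from h import *
def rect(name,W,m,mn=12):
    k,l=cv2.connectedComponents(m.astype(np.uint8))
    for i in range(1,k):
        q=W[l==i]
        if len(q)<mn: continue
        (c,s,a)=cv2.minAreaRect((q[:,:2]*1000).astype(np.float32)); v,u=np.argwhere(l==i).mean(0)
        print(name,len(q),"uv",int(u),int(v),"c",np.round(c,1),"s",np.round(s,1),"a",round(a,1),"z %.1f"%(1000*np.median(q[:,2])))
E
python3 - <<'E'
from m import *
for n in("top","side"):
    z=np.load(n+"0.npz"); W=z["W"];p=z["p"]; Z=W[...,2]; x=W[...,0];y=W[...,1]
    roi=(x>.3)&(x<.85)&(y>-.5)&(y<.45)
    rect(n+" tall",W,roi&(Z>.105)&(Z<.15))
    rect(n+" rail",W,roi&(abs(Z-.05)<.006)&(y>-.28),60)
    rect(n+" box",W,roi&(abs(Z-.06)<.006)&(x<.52),60)
    rect(n+" base",W,roi&(abs(Z-.02)<.005)&(y<-.2),60)
    rect(n+" board",W,roi&(abs(Z-.015)<.005)&(y>-.25)&(x>.5),60)
    rect(n+" loaf",W,roi&(Z>.055)&(Z<.085)&(x>.52),60)
t=np.load("top0.npz")["p"]
cv2.imwrite("pics/crop.png",np.hstack([cv2.resize(t[130:220,225:385],(0,0),fx=3,fy=3),cv2.resize(t[160:250,380:480],(0,0),fx=3,fy=3)]))
E
```

```text
top tall 75 uv 302 190 c [552.1   2. ] s [65.8  7. ] a 89.2 z 128.0
top tall 60 uv 333 190 c [550.9 -97.1] s [62.2  5.2] a 89.4 z 129.7
top tall 74 uv 363 189 c [ 551.2 -196.3] s [64.4  7. ] a 89.5 z 127.8
top tall 71 uv 241 191 c [553.8 203.1] s [66.3  6.5] a 88.7 z 127.8
top tall 61 uv 273 191 c [552.2 100.5] s [63.4  4.8] a 88.8 z 128.7
top tall 98 uv 418 218 c [ 452.3 -365.2] s [50.2 15.2] a 89.9 z 129.4
top rail 1036 uv 202 197 c [553.5 374.1] s [149.3 168.9] a 86.4 z 51.2
top rail 785 uv 305 195 c [552.5   2.4] s [513.8  30.5] a 89.6 z 50.7
top box 255 uv 314 232 c [403.9 -20.3] s [122.  249.6] a 2.6 z 60.4
top box 160 uv 451 258 c [ 331.9 -478.1] s [42.9 62.6] a 87.9 z 58.1
top box 71 uv 301 255 c [343.7  12.4] s [  5.  147.2] a 2.6 z 60.5
top base 386 uv 368 161 c [ 671.8 -223.5] s [196.8  51. ] a 1.8 z 17.0
top base 795 uv 406 216 c [ 513.2 -364.1] s [246.4 100.6] a 0.6 z 20.7
top base 83 uv 423 194 c [ 546.5 -409.7] s [ 12.3 142.5] a 89.3 z 21.7
top base 112 uv 376 247 c [ 368.8 -242.7] s [82.4 17.6] a 2.6 z 19.2
top board 675 uv 252 163 c [694.7 204.4] s [234.7  94.4] a 0.
[... 3042 characters left out ...]
.1 z 70.1
side loaf 155 uv 367 150 c [824.2  59.3] s [35.3 65. ] a 21.0 z 66.8
side loaf 98 uv 274 165 c [552.6 199.3] s [ 9.3 71.4] a 3.5 z 69.6
side loaf 161 uv 393 164 c [825.2 -49.5] s [33.4 58.5] a 23.2 z 70.6
side loaf 112 uv 295 180 c [551.8 100.1] s [ 8.8 68.6] a 4.1 z 70.1
side loaf 621 uv 369 196 c [672.4 -98.8] s [128.3  55.3] a 1.9 z 70.7
side loaf 126 uv 316 196 c [550.7  -0.9] s [10.7 67.2] a 5.3 z 70.2
side loaf 147 uv 340 214 c [552.1 -99.5] s [68.4 10.1] a 88.7 z 70.2
side loaf 159 uv 366 233 c [ 549.5 -198.7] s [ 9.8 70. ] a 2.3 z 69.1
side loaf 833 uv 424 265 c [ 573.2 -368.8] s [106.8  71.2] a 0.6 z 75.3
side loaf 79 uv 479 282 c [ 637.8 -490.3] s [47.3 19.3] a 0.1 z 57.3
```

View pics/crop.png

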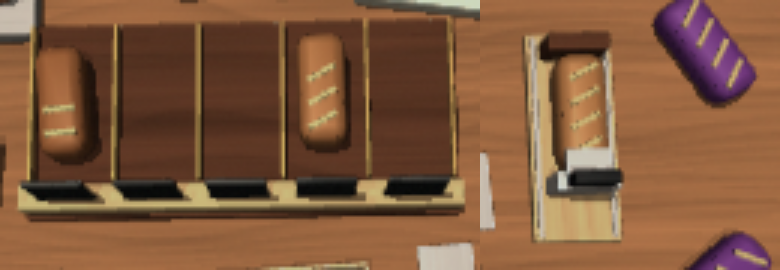

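Measured in mm:
- **Slates:** x≈552, y≈201, 100, 1, -98, -198. Bay centres are at x≈667.
- **Handle:** (452, -366.5).
- **Clamp axis:** y≈-366.5.

The crop confirms the brown loaf in the clamp, under the jaw lip. I'm moving above the handle with the tool's y turned onto world x.

```bash
H="python3 -m handwheel"
$H '[0.2,-0.18,0,0,0,-0.0718, 0.2,-0.18,0,0,0,-0.0718, 0.2,-0.18,0,0,0,-0.0718, 0.2,-0.18,0,0,0,-0.0718, 0.2,-0.18,0,0,0,-0.0718]'
$H '[0.08,-0.26,0,0,0,-0.0718, 0.08,-0.26,0,0,0,-0.0718, 0.08,-0.26,0,0,0,-0.0718, 0.08,-0.26,0,0,0,-0.0718, 0.08,-0.26,0,0,0,-0.0718]'
for i in 1 2 3; do $H '[-0.02,-0.26,0,0,0,0, -0.02,-0.26,0,0,0,0, -0.02,-0.26,0,0,0,0, -0.02,-0.26,0,0,0,0, -0.02,-0.26,0,0,0,0]'; done
$H '[-0.01,-0.2,0,0,0,0, -0.01,-0.2,0,0,0,0, 0,0,0,0,0,0, 0,0,0,0,0,0]'
python3 - <<'E'
from m import *
s=ctrl.get_state(); print(s["qpos"],s["eef_pos"],s["tcp_rot"])
p,d,c=cam("wrist"); cv2.imwrite("pics/w1.png",p); W=cloud(d,c); Z=W[...,2]
rect("tall",W,(Z>.12)&(Z<.135)&(W[...,1]<-.3),50)
E
```

```text
time: 0.52
eef_pos: [0.4405, 0.4731, 0.2497]
tcp_rot: [0.485, 0.875, -0.0, -0.0]
contact_force: [-0.3, -0.1, -0.9]
opening: 1.003
finger_force: 0.0
time: 0.93
eef_pos: [0.4997, 0.2776, 0.2497]
tcp_rot: [0.709, 0.705, -0.0, -0.0]
contact_force: [1.5, 0.4, -0.5]
opening: 0.997
finger_force: 0.0
time: 1.35
eef_pos: [0.4839, 0.0829, 0.2499]
tcp_rot: [0.707, 0.707, -0.0, -0.0]
contact_force: [1.0, 0.1, -0.5]
opening: 1.0
finger_force: 0.0
time: 1.77
eef_pos: [0.4689, -0.1121, 0.25]
tcp_rot: [0.707, 0.707, -0.0, -0.0]
contact_force: [1.1, -0.8, -0.4]
opening: 0.999
finger_force: 0.0
time: 2.18
eef_pos: [0.454, -0.3071, 0.2499]
tcp_rot: [0.708, 0.707, 0.0, -0.0]
contact_force: [1.2, -0.1, -0.4]
opening: 0.997
finger_force: 0.0
time: 2.52
eef_pos: [0.4511, -0.3665, 0.2495]
tcp_rot: [0.708, 0.706, 0.0, -0.001]
contact_force: [1.3, 1.4, -0.7]
opening: 1.002
finger_force: 0.0
[-8.56756009e-01  8.29730754e-02  1.81225447e+00  2.04701259e-04
  1.24809284e+00 -8.53430631e-01] [ 0.4511363  -0.36645551  0.24945529] [ 7.08304207e-01  7.05906789e-01  1.56962324e-04 -8.55010975e-04]
tall 947 uv 331 198 c [ 455.3 -367.5] s [49.  15.9] a 89.5 z 130.3
```

View pics/w1.png

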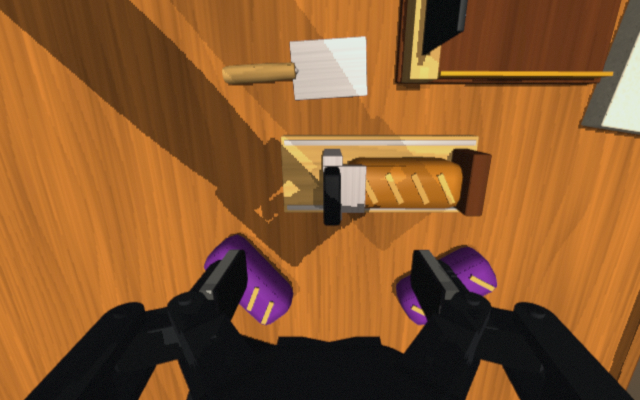

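The wrist view shows the handle at (331,198) px, i.e. (454,-367) mm, with the loaf to the right of it and the end stop at the far end. I'll grip the handle and slide the jaw open.

```bash
H="python3 -m handwheel"
$H '[0.007,0,-0.22,0,0,0, 0.007,0,-0.22,0,0,0, 0,0,-0.22,0,0,0, 0,0,-0.15,0,0,0, 0,0,-0.08,0,0,0]' 0.6
$H '[0,0,0,0,0,0, 0,0,0,0,0,0, 0,0,0,0,0,0, 0,0,0,0,0,0, 0,0,0,0,0,0]' 0 40
$H '[0,0,0,0,0,0, 0,0,0,0,0,0, 0,0,0,0,0,0, 0,0,0,0,0,0, 0,0,0,0,0,0]'
$H '[-0.03,0,0,0,0,0, -0.06,0,0,0,0,0, -0.06,0,0,0,0,0, -0.06,0,0,0,0,0, -0.06,0,0,0,0,0]'
$H '[-0.06,0,0,0,0,0, -0.04,0,0,0,0,0, 0,0,0,0,0,0, 0,0,0,0,0,0, 0,0,0,0,0,0]'
```

```text
time: 2.98
eef_pos: [0.4526, -0.3619, 0.1128]
tcp_rot: [0.707, 0.707, 0.0, -0.003]
contact_force: [-0.6, 0.8, 0.6]
opening: 0.597
finger_force: 0.0
time: 3.4
eef_pos: [0.4548, -0.3659, 0.119]
tcp_rot: [0.707, 0.707, 0.0, 0.001]
contact_force: [0.9, 2.5, 2.8]
opening: 0.181
finger_force: 42.2
time: 3.82
eef_pos: [0.4548, -0.3658, 0.119]
tcp_rot: [0.707, 0.707, 0.0, 0.001]
contact_force: [0.1, 4.1, 6.8]
opening: 0.181
finger_force: 42.7
time: 4.23
eef_pos: [0.4146, -0.3658, 0.119]
tcp_rot: [0.708, 0.707, 0.001, 0.002]
contact_force: [3.6, 4.4, 6.3]
opening: 0.177
finger_force: 42.7
time: 4.65
eef_pos: [0.4018, -0.3657, 0.119]
tcp_rot: [0.708, 0.706, 0.002, 0.004]
contact_force: [12.4, 3.3, 3.4]
opening: 0.18
finger_force: 42.6
```

```bash
H="python3 -m handwheel"
$H '[0.015,0,0,0,0,0, 0,0,0,0,0,0, 0,0,0,0,0,0, 0,0,0,0,0,0]' 0.6
$H '[0.1,0,0.17,0,0,0, 0.1,0,0.17,0,0,0, 0.1,0,0.17,0,0,0, 0.1,0,0.17,0,0,0, 0.1,0,0.17,0,0,0]' 1
$H '[0.1,0,0,0,0,0, 0,0,0,0,0,0, 0,0,0,0,0,0, 0,0,0,0,0,0]'
python3 - <<'E'
from m import *
s=ctrl.get_state(); print(s["eef_pos"])
p,d,c=cam("wrist"); cv2.imwrite("pics/w2.png",p); W=cloud(d,c); Z=W[...,2]
r=(W[...,1]<-.31)&(W[...,1]>-.42)
rect("loaf",W,(Z>.05)&(Z<.082)&r,50);rect("looftop",W,(Z>.066)&(Z<.080)&r,50);rect("tall",W,(Z>.12)&(Z<.135)&r,50)
p,d,c=cam("top");W=cloud(d,c); Z=W[...,2];rect("T loaf",W,(Z>.03)&(Z<.082)&(W[...,0]>.55)&(W[...,0]<.74)&(abs(W[...,1])<.28),250)
E
```

```text
time: 4.98
eef_pos: [0.4001, -0.3655, 0.1165]
tcp_rot: [0.707, 0.707, -0.0, -0.0]
contact_force: [0.7, 0.7, 0.0]
opening: 0.602
finger_force: 0.0
time: 5.4
eef_pos: [0.4757, -0.3655, 0.2452]
tcp_rot: [0.708, 0.707, -0.0, -0.0]
contact_force: [-0.1, -0.2, -0.7]
opening: 0.995
finger_force: 0.0
time: 5.73
eef_pos: [0.4894, -0.365, 0.2425]
tcp_rot: [0.707, 0.707, -0.0, -0.002]
contact_force: [-0.7, 0.6, -0.5]
opening: 0.999
finger_force: 0.0
[ 0.48939627 -0.36495817  0.24251337]
loaf 164 uv 253 158 c [ 408.5 -336. ] s [11.9 24. ] a 51.3 z 66.1
loaf 7282 uv 386 186 c [ 548.9 -367.7] s [ 69.  151.8] a 89.5 z 76.1
looftop 78 uv 251 159 c [ 407.8 -335. ] s [10.5 22.7] a 56.5 z 72.4
looftop 1350 uv 443 187 c [ 614.7 -368.3] s [69.  20.2] a 89.5 z 75.4
looftop 4846 uv 370 188 c [ 536.6 -370.2] s [ 54.1 126.8] a 88.9 z 77.2
tall 1113 uv 232 202 c [ 403.6 -368. ] s [16.6 50.6] a 0.3 z 130.1
T loaf 580 uv 331 159 c [673.5 -95.2] s [ 55.7 129.7] a 89.0 z 71.4
T loaf 683 uv 244 164 c [659.2 216.6] s [158.4  77.2] a 0.7 z 70.5
```

View pics/w2.png

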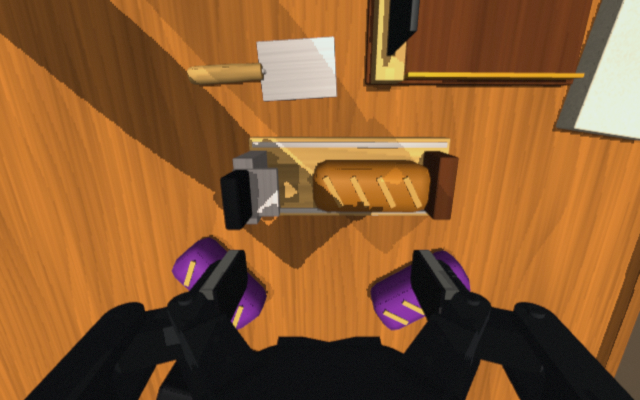

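```bash
H="python3 -m handwheel"
$H '[0.08,0,0,0,0,-0.0714, 0.08,0,0,0,0,-0.0714, 0.08,0,0,0,0,-0.0714, 0.08,0,0,0,0,-0.0714, 0,-0.02,0,0,0,-0.0714]'
$H '[0,0,0,0,0,-0.0714, 0,0,0,0,0,-0.0714, 0,0,0,0,0,-0.0714, 0,0,0,0,0,-0.0714, 0,0,0,0,0,-0.0714]'
$H '[0,0,0,0,0,-0.0714, 0,0,0,0,0,-0.0714, 0,0,0,0,0,-0.0714, 0,0,0,0,0,-0.0714]'
$H '[0,0,-0.2,0,0,0, 0,0,-0.2,0,0,0, 0,0,-0.1,0,0,0, 0,0,0,0,0,0, 0,0,0,0,0,0]'
```

```text
time: 6.25
eef_pos: [0.5392, -0.3679, 0.2432]
tcp_rot: [0.877, 0.481, 0.0, -0.001]
contact_force: [0.4, -0.3, -0.0]
opening: 1.002
finger_force: 0.0
time: 6.67
eef_pos: [0.5376, -0.3684, 0.2432]
tcp_rot: [0.976, 0.219, -0.001, -0.001]
contact_force: [0.5, -0.4, 0.2]
opening: 1.004
finger_force: 0.0
time: 7.0
eef_pos: [0.5376, -0.3683, 0.2432]
tcp_rot: [1.0, -0.003, -0.001, -0.001]
contact_force: [-0.1, -0.4, -0.5]
opening: 0.999
finger_force: 0.0
time: 7.42
eef_pos: [0.5374, -0.368, 0.1676]
tcp_rot: [1.0, -0.0, -0.001, -0.001]
contact_force: [0.6, -0.1, -0.0]
opening: 0.998
finger_force: 0.0
```

```bash
H="python3 -m handwheel"
$H '[0,0,-0.2,0,0,0, 0,0,-0.2,0,0,0, 0,0,-0.2,0,0,0, 0,0,-0.11,0,0,0, 0,0,0,0,0,0]'
$H '[0,0,0,0,0,0, 0,0,0,0,0,0, 0,0,0,0,0,0, 0,0,0,0,0,0, 0,0,0,0,0,0]' 0.3 60
$H '[0,0,0.1,0,0,0, 0,0,0.2,0,0,0, 0,0,0.2,0,0,0, 0,0,0.15,0,0,0, 0,0,0,0,0,0]'
```

```text
time: 7.83
eef_pos: [0.5369, -0.3671, 0.0597]
tcp_rot: [1.0, -0.0, -0.002, -0.002]
contact_force: [0.1, 1.0, -0.8]
opening: 0.999
finger_force: 0.0
time: 8.25
eef_pos: [0.5404, -0.3701, 0.0665]
tcp_rot: [1.0, -0.0, 0.002, 0.002]
contact_force: [-0.2, -0.9, 6.3]
opening: 0.645
finger_force: 68.8
time: 8.67
eef_pos: [0.5408, -0.3702, 0.167]
tcp_rot: [1.0, 0.0, 0.004, 0.004]
contact_force: [1.3, -0.2, -3.3]
opening: 0.639
finger_force: 67.9
```

```bash
H="python3 -m handwheel"
$H '[0.17,0,0,0,0,0, 0.2,0,0,0,0,0, 0.2,0,0,0,0,0, 0.2,0,0,0,0,0, 0.1,0.05,0,0,0,0]'
$H '[0,0.2,0,0,0,0, 0,0.25,0,0,0,0, 0,0.25,0,0,0,0, 0,0.25,0,0,0,0, 0,0.12,0,0,0,0]'
$H '[0,0,0,0,0,0, 0,0,0,0,0,0, 0,0,0,0,0,0]'
python3 - <<'E'
from m import *
for n in ("side","wrist"):
    p,d,c=cam(n); W=cloud(d,c); Z=W[...,2]; cv2.imwrite(f"pics/{n}3.png",p)
    r=(W[...,0]>.57)&(W[...,0]<.75)&(abs(W[...,1]+.2)<.06)
    rect(n,W,(Z>.105)&(Z<.19)&r,50); q=W[r&(Z>.08)]; print(np.nanpercentile(q[:,2],[0.5,2,5,50,98]))
E
```

```text
time: 9.08
eef_pos: [0.6705, -0.3607, 0.1572]
tcp_rot: [1.0, -0.0, -0.001, -0.001]
contact_force: [-0.4, 0.0, -4.6]
opening: 0.642
finger_force: 67.5
time: 9.5
eef_pos: [0.6673, -0.1948, 0.1568]
tcp_rot: [1.0, 0.001, -0.003, -0.003]
contact_force: [-0.4, 0.0, -3.8]
opening: 0.643
finger_force: 67.6
time: 9.75
eef_pos: [0.6685, -0.2008, 0.159]
tcp_rot: [1.0, -0.0, -0.001, -0.0]
contact_force: [0.2, -0.3, -4.5]
opening: 0.642
finger_force: 67.6
side 969 uv 394 194 c [ 652.8 -206.3] s [113.9  82.9] a 17.3 z 164.5
[0.12251212 0.1318174  0.14628808 0.32016871 0.4672694 ]
wrist 24266 uv 328 245 c [ 679.1 -202.6] s [ 82.9 103.6] a 87.8 z 170.2
wrist 83 uv 212 294 c [ 677.1 -156.2] s [1.7 7.9] a 3.2 z 188.6
wrist 87 uv 444 294 c [ 677.1 -248.7] s [1.6 7.9] a 2.0 z 188.6
[0.1487309  0.1573828  0.16256834 0.20107294 0.2385578 ]
```

View pics/side3.png

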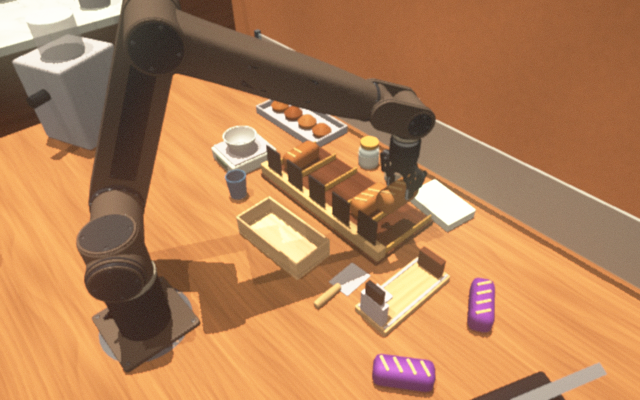

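View pics/wrist3.png

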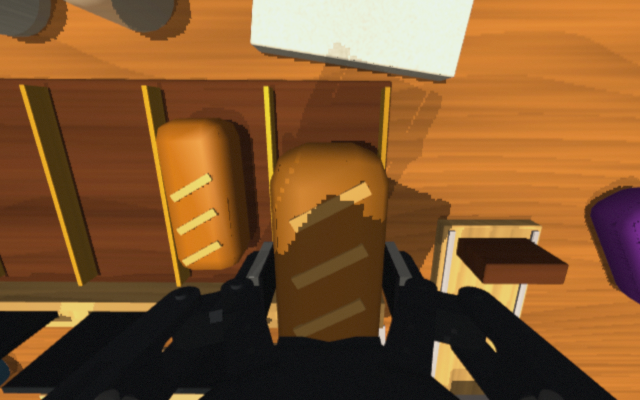

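The loaf is held straight at about (666,-202), over bay 5, with its underside at z≈113. I'll lower it.

```bash
H="python3 -m handwheel"
$H '[0,0.02,-0.15,0,0,0, 0,0,-0.2,0,0,0, 0,0,-0.18,0,0,0, 0,0,-0.07,0,0,0, 0,0,0,0,0,0]'
$H '[0,0,-0.02,0,0,0, 0,0,-0.02,0,0,0, 0,0,0,0,0,0, 0,0,0,0,0,0]'
```

```text
time: 10.27
eef_pos: [0.6662, -0.1974, 0.0654]
tcp_rot: [1.0, -0.001, -0.004, -0.002]
contact_force: [-0.5, -0.1, -4.6]
opening: 0.646
finger_force: 67.4
time: 10.6
eef_pos: [0.6702, -0.1979, 0.0662]
tcp_rot: [1.0, -0.0, 0.001, 0.001]
contact_force: [0.2, 0.2, -4.6]
opening: 0.649
finger_force: 67.5
```

```bash
H="python3 -m handwheel"
$H '[0,0,-0.015,0,0,0, 0,0,-0.015,0,0,0, 0,0,0,0,0,0, 0,0,0,0,0,0]'
python3 - <<'E'
from h import *
p,d,c=cam("wrist"); W=cloud(d,c); q=W[150:240,290:370].reshape(-1,3); print(np.nanpercentile(q[:,2],[50,90,99]), ctrl.get_state()["eef_pos"])
E
$H '[0,0,-0.01,0,0,0, 0,0,-0.01,0,0,0, 0,0,0,0,0,0, 0,0,0,0,0,0]'
```

```text
time: 10.93
eef_pos: [0.6701, -0.1977, 0.0616]
tcp_rot: [1.0, 0.0, 0.001, 0.001]
contact_force: [-1.3, 0.9, 1.3]
opening: 0.644
finger_force: 68.2
[0.07268167 0.0746967  0.07566137] [ 0.67011097 -0.19771043  0.06152637]
time: 11.32
eef_pos: [0.6701, -0.1977, 0.0615]
tcp_rot: [1.0, 0.0, 0.001, 0.0]
contact_force: [-7.5, 2.3, 14.1]
opening: 0.646
finger_force: 69.7
```

```bash
H="python3 -m handwheel"
$H '[0,0,0.025,0,0,0, 0,0,0,0,0,0, 0,0,0,0,0,0, 0,0,0,0,0,0, 0,0,0,0,0,0]' 0.85
$H '[0,0,0.1,0,0,0, 0,0,0.25,0,0,0, 0,0,0.25,0,0,0, 0,0,0.25,0,0,0, 0,0,0.25,0,0,0]'
$H '[0,0,0.15,0,0,0, 0,0,0,0,0,0, 0,0,0,0,0,0]'
python3 - <<'E'
from m import *
for n in ("wrist","side"):
    p,d,c=cam(n);W=cloud(d,c); Z=W[...,2];rect(n+" loaf",W,(Z>.05)&(Z<.082)&(W[...,0]>.585)&(W[...,0]<.75)&(abs(W[...,1])<.28),250)
    cv2.imwrite(f"pics/{n}4.png",p)
E
for i in 1 2; do $H '[-0.127,-0.08,0,0,0,0.0714, -0.127,-0.08,0,0,0,0.0714, -0.127,-0.08,0,0,0,0.0714, -0.127,-0.08,0,0,0,0.0714, -0.127,-0.08,0,0,0,0.0714]'; done
$H '[-0.127,-0.08,0,0,0,0.0714, -0.127,-0.08,0,0,0,0.0714, -0.127,-0.08,0,0,0,0.0714, -0.127,-0.08,0,0,0,0.0714]'
$H '[0,0,0,0,0,0, 0,0,0,0,0,0]'
python3 - <<'E'
from m import *
for n in ("top","wrist"):
    p,d,c=cam(n);W=cloud(d,c); Z=W[...,2];rect(n+" tall",W,(Z>.12)&(Z<.135)&(abs(W[...,1]+.36)<.06)&(W[...,0]<.5),30)
    rect(n+" loaf",W,(Z>.05)&(Z<.082)&(W[...,0]>.585)&(W[...,0]<.75)&(abs(W[...,1])<.28),150)
E
```

```text
time: 11.73
eef_pos: [0.6689, -0.1973, 0.0599]
tcp_rot: [1.0, -0.0, -0.0, -0.0]
contact_force: [-0.3, -0.0, -1.3]
opening: 0.85
finger_force: 0.0
time: 12.15
eef_pos: [0.669, -0.1973, 0.2282]
tcp_rot: [1.0, -0.0, 0.0, 0.0]
contact_force: [-0.0, 0.5, -0.6]
opening: 0.849
finger_force: 0.0
time: 12.4
eef_pos: [0.6701, -0.1978, 0.252]
tcp_rot: [1.0, -0.0, 0.003, 0.001]
contact_force: [-0.5, -0.4, -0.4]
opening: 0.849
finger_force: 0.0
wrist loaf 5331 uv 239 174 c [677.5 -96.7] s [127.9  56.3] a 0.5 z 72.0
wrist loaf 5012 uv 327 182 c [ 669.4 -198.5] s [ 56.1 124.8] a 89.5 z 72.2
wrist loaf 1093 uv 8 208 c [648.5 180.8] s [19.9 91. ] a 79.1 z 58.8
side loaf 484 uv 301 151 c [665. 205.] s [128.9  56.7] a 3.8 z 69.2
side loaf 666 uv 370 196 c [674.  -99.1] s [131.2  56.4] a 2.2 z 69.9
side loaf 723 uv 394 215 c [ 663.2 -201. ] s [ 54.4 130.5] a 89.0 z 69.8
time: 12.92
eef_pos: [0.572, -0.2571, 0.2451]
tcp_rot: [0.96, 0.279, -0.002, -0.002]
contact_force: [-0.3, 0.0, 0.6]
opening: 0.846
finger_force: 0.0
time: 13.33
eef_pos: [0.4768, -0.317, 0.2454]
tcp_rot: [0.845, 0.534, -0.001, -0.002]
contact_force: [-0.6, -0.9, 0.2]
opening: 0.851
finger_force: 0.0
time: 13.67
eef_pos: [0.4007, -0.3649, 0.2455]
tcp_rot: [0.705, 0.709, 0.0, -0.002]
contact_force: [0.4, -0.3, -0.5]
opening: 0.85
finger_force: 0.0
time: 13.83
eef_pos: [0.4012, -0.3651, 0.246]
tcp_rot: [0.709, 0.705, 0.0, -0.002]
contact_force: [-0.1, 0.4, 0.1]
opening: 0.847
finger_force: 0.0
top loaf 563 uv 331 159 c [673.6 -95.1] s [ 55.6 129.1] a 89.0 z 71.2
top loaf 577 uv 361 161 c [ 663.9 -195.6] s [ 56.3 129.4] a 87.8 z 71.3
top loaf 563 uv 245 163 c [665.9 209.4] s [128.6  57.2] a 6.1 z 71.6
wrist tall 956 uv 328 201 c [ 403.1 -367.5] s [15.8 49.1] a 0.1 z 130.3
wrist loaf 5188 uv 585 23 c [ 658.7 -210.5] s [ 38.2 116.1] a 86.5 z 71.4
```

View pics/side4.png

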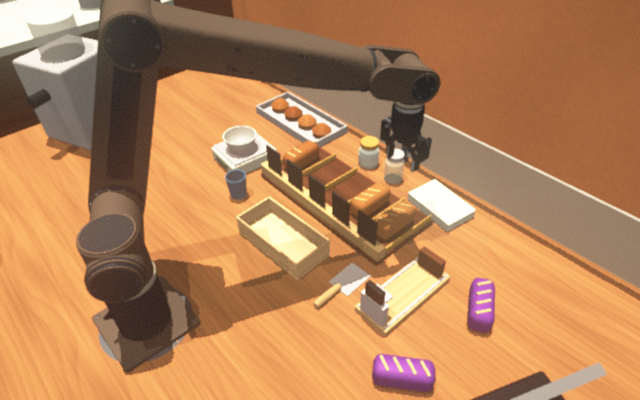

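The fresh loaf lies centred in bay 5 at about (664,-198). Next I'll close the jaw.

```bash
H="python3 -m handwheel"
$H '[0.012,-0.01,-0.22,0,0,0, 0,0,-0.22,0,0,0, 0,0,-0.22,0,0,0, 0,0,-0.15,0,0,0, 0,0,-0.06,0,0,0]' 0.6
$H '[0,0,0,0,0,0, 0,0,0,0,0,0, 0,0,0,0,0,0, 0,0,0,0,0,0, 0,0,0,0,0,0]' 0 40
$H '[0.03,0,0,0,0,0, 0.06,0,0,0,0,0, 0.06,0,0,0,0,0, 0.06,0,0,0,0,0, 0.06,0,0,0,0,0]'
$H '[0.06,0,0,0,0,0, 0.02,0,0,0,0,0, 0,0,0,0,0,0, 0,0,0,0,0,0]'
$H '[0.02,0,0,0,0,0, 0,0,0,0,0,0, 0,0,0,0,0,0]'
```

```text
time: 14.35
eef_pos: [0.4032, -0.3637, 0.1127]
tcp_rot: [0.707, 0.707, 0.001, -0.004]
contact_force: [-0.6, 0.2, -0.6]
opening: 0.6
finger_force: 0.0
time: 14.77
eef_pos: [0.4049, -0.3675, 0.1193]
tcp_rot: [0.707, 0.707, -0.0, 0.001]
contact_force: [-0.2, 0.5, 1.6]
opening: 0.185
finger_force: 41.8
time: 15.18
eef_pos: [0.4457, -0.3676, 0.1193]
tcp_rot: [0.707, 0.707, -0.0, 0.001]
contact_force: [-4.0, 0.8, 5.2]
opening: 0.18
finger_force: 42.3
time: 15.52
eef_pos: [0.457, -0.3676, 0.1193]
tcp_rot: [0.707, 0.707, -0.001, 0.0]
contact_force: [-4.9, 1.5, 6.5]
opening: 0.182
finger_force: 42.5
time: 15.77
eef_pos: [0.4571, -0.3676, 0.1193]
tcp_rot: [0.707, 0.707, -0.003, -0.003]
contact_force: [-16.4, 2.5, 11.9]
opening: 0.178
finger_force: 43.3
```

The jaw hit its home stop. I'm releasing it and going to slate 3.

```bash
H="python3 -m handwheel"
$H '[-0.015,0,0,0,0,0, 0,0,0,0,0,0, 0,0,0,0,0,0, 0,0,0,0,0,0]' 0.6
$H '[0,0,0.18,0,0,0, 0,0,0.18,0,0,0, 0,0,0.18,0,0,0, 0,0,0.18,0,0,0, 0,0,0.18,0,0,0]'
for i in 1 2; do $H '[0.06,0.255,0,0,0,0, 0.06,0.255,0,0,0,0, 0.06,0.255,0,0,0,0, 0.06,0.255,0,0,0,0, 0.06,0.255,0,0,0,0]'; done
$H '[0,0,0,0,0,0, 0,0,0,0,0,0, 0,0,0,0,0,0]' 1
python3 - <<'E'
from m import *
for n in ("wrist","side"):
    p,d,c=cam(n);W=cloud(d,c); Z=W[...,2];rect(n+" tall",W,(Z>.122)&(Z<.135)&(W[...,0]<.6)&(W[...,0]>.4)&(abs(W[...,1])<.47),30)
    rect(n+" loaf",W,(Z>.05)&(Z<.082)&(W[...,0]>.585)&(W[...,0]<.75)&(abs(W[...,1])<.28),250)
    cv2.imwrite(f"pics/{n}5.png",p)
print(ctrl.get_state()["qpos"],ctrl.get_state()["eef_pos"])
E
```

```text
time: 16.1
eef_pos: [0.4581, -0.367, 0.1176]
tcp_rot: [0.707, 0.707, 0.0, 0.001]
contact_force: [-0.4, -0.2, -0.0]
opening: 0.6
finger_force: 0.0
time: 16.52
eef_pos: [0.4579, -0.3667, 0.2538]
tcp_rot: [0.707, 0.707, 0.0, 0.0]
contact_force: [-0.3, -0.8, -0.7]
opening: 0.602
finger_force: 0.0
time: 16.93
eef_pos: [0.503, -0.1738, 0.2527]
tcp_rot: [0.707, 0.707, 0.0, 0.0]
contact_force: [1.2, -1.1, 0.3]
opening: 0.598
finger_force: 0.0
time: 17.35
eef_pos: [0.5479, 0.018, 0.2527]
tcp_rot: [0.707, 0.707, 0.0, 0.0]
contact_force: [1.0, -1.2, 0.2]
opening: 0.6
finger_force: 0.0
time: 17.6
eef_pos: [0.5476, 0.0159, 0.2524]
tcp_rot: [0.707, 0.707, -0.0, 0.0]
contact_force: [-0.2, -0.4, -0.8]
opening: 0.99
finger_force: 0.0
wrist tall 75 uv 337 4 c [556.1 169.6] s [5.6 4.3] a 0.7 z 129.9
wrist tall 622 uv 336 98 c [555.7  99.6] s [ 5.8 65. ] a 0.2 z 130.5
wrist tall 438 uv 334 210 c [5.551e+02 5.000e-01] s [ 5.6 65.2] a 0.2 z 130.5
wrist tall 336 uv 333 300 c [554.2 -98.5] s [ 5.3 66.3] a 0.1 z 130.4
wrist loaf 2685 uv 445 10 c [667.5 184.2] s [ 21.  126.1] a 87.6 z 67.4
wrist loaf 2893 uv 
[... 197 characters left out ...]
 tall 55 uv 294 165 c [555.3  99.1] s [11.3 64. ] a 0.3 z 128.1
side tall 67 uv 316 180 c [ 5.526e+02 -1.000e-01] s [71.1 10.2] a 89.2 z 127.5
side tall 73 uv 340 198 c [551.8 -98.7] s [ 9.4 66.5] a 1.7 z 128.4
side tall 80 uv 366 216 c [ 551.5 -198.8] s [ 9.5 65. ] a 0.3 z 128.4
side tall 156 uv 391 274 c [ 455.8 -368.4] s [17.6 50. ] a 0.4 z 128.8
side loaf 444 uv 301 152 c [666.2 203.7] s [129.2  57.5] a 4.0 z 69.4
side loaf 665 uv 370 196 c [ 674.3 -100.9] s [132.4  59.9] a 3.3 z 70.0
side loaf 720 uv 394 215 c [ 664.4 -201.5] s [ 54.9 133.5] a 89.0 z 70.0
[-1.58308585e-01  3.84696609e-03  1.88857019e+00 -1.99588804e-04
  1.24913417e+00 -1.56196781e-01] [0.54751462 0.01472586 0.25248307]
```

View pics/wrist5.png

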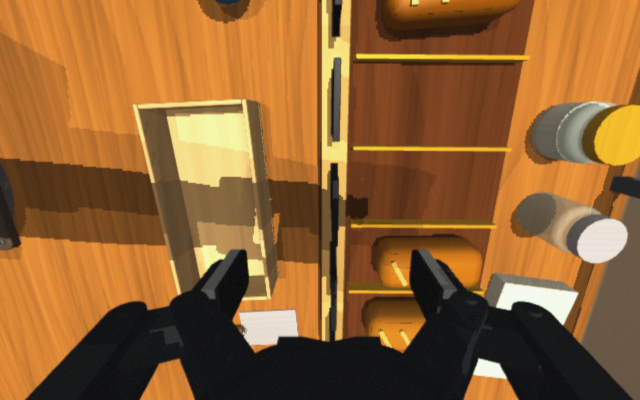

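The wrist view shows slate 3 at (334,210) px, i.e. (554,0.5) mm, with nothing in the way. I'll grip it and pull.

```bash
H="python3 -m handwheel"
$H '[0.037,0,-0.22,0,0,0, 0,0,-0.22,0,0,0, 0,0,-0.22,0,0,0, 0,0,-0.2,0,0,0, 0,0,-0.12,0,0,0]' 0.6
$H '[0,0,0,0,0,0, 0,0,0,0,0,0, 0,0,0,0,0,0, 0,0,0,0,0,0, 0,0,0,0,0,0]' 0 50
$H '[0,0,0,0,0,0, 0,0,0.05,0,0,0, 0,0,0.1,0,0,0, 0,0,0.1,0,0,0, 0,0,0.15,0,0,0]'
$H '[0,0,0.2,0,0,0, 0,0,0.2,0,0,0, 0,0,0.1,0,0,0, 0,0,0,0,0,0]'
```

```text
time: 18.12
eef_pos: [0.5509, 0.0142, 0.1018]
tcp_rot: [0.708, 0.706, -0.002, -0.002]
contact_force: [-0.7, 0.4, 0.1]
opening: 0.602
finger_force: 0.0
time: 18.53
eef_pos: [0.5546, 0.015, 0.108]
tcp_rot: [0.707, 0.707, 0.001, 0.002]
contact_force: [-0.9, -0.6, 2.1]
opening: 0.069
finger_force: 51.2
time: 18.95
eef_pos: [0.5516, 0.016, 0.1648]
tcp_rot: [0.707, 0.707, -0.001, -0.002]
contact_force: [0.6, 1.2, 0.0]
opening: 0.062
finger_force: 50.6
time: 19.28
eef_pos: [0.5553, 0.0156, 0.2463]
tcp_rot: [0.707, 0.707, 0.003, 0.004]
contact_force: [0.9, -0.7, -0.9]
opening: 0.065
finger_force: 50.7
```

```bash
H="python3 -m handwheel"
for i in 1 2; do $H '[-0.06,-0.037,0,0,0,-0.0714, -0.06,-0.037,0,0,0,-0.0714, -0.06,-0.037,0,0,0,-0.0714, -0.06,-0.037,0,0,0,-0.0714, -0.06,-0.037,0,0,0,-0.0714]'; done
$H '[-0.06,-0.037,0,0,0,-0.0714, -0.06,-0.037,0,0,0,-0.0714, -0.05,-0.037,0,0,0,-0.0714, -0.05,-0.037,0,0,0,-0.0714]'
$H '[0,0,0,0.0667,0,0, 0,0,0,0.0667,0,0, 0,0,0,0.0667,0,0, 0,0,0,0.0667,0,0, 0,0,0,0.0667,0,0]'
$H '[0,0,0,0,0,0, 0,0,0,0,0,0]'
python3 - <<'E'
from m import *
s=ctrl.get_state(); print(s["qpos"],s["eef_pos"])
from scipy.spatial.transform import Rotation as R
print(R.from_quat(s["tcp_rot"]).as_matrix())
p,d,c=cam("side"); cv2.imwrite("pics/s6.png",cv2.resize(p[120:360,60:460],(800,480)))
E
```

```text
time: 19.7
eef_pos: [0.5066, -0.012, 0.2387]
tcp_rot: [0.877, 0.481, -0.001, -0.001]
contact_force: [-0.3, -0.2, -0.8]
opening: 0.064
finger_force: 50.7
time: 20.12
eef_pos: [0.4616, -0.0397, 0.2388]
tcp_rot: [0.976, 0.22, -0.001, -0.001]
contact_force: [0.4, -0.6, -0.7]
opening: 0.062
finger_force: 50.6
time: 20.45
eef_pos: [0.4287, -0.0618, 0.2389]
tcp_rot: [1.0, -0.003, -0.001, -0.001]
contact_force: [0.1, -0.0, -1.5]
opening: 0.067
finger_force: 50.6
time: 20.87
eef_pos: [0.4296, -0.0619, 0.2399]
tcp_rot: [0.965, -0.0, 0.0, -0.261]
contact_force: [0.9, 0.2, -1.0]
opening: 0.061
finger_force: 50.7
time: 21.03
eef_pos: [0.4293, -0.0624, 0.2388]
tcp_rot: [0.966, -0.001, -0.001, -0.259]
contact_force: [0.2, -0.5, -2.0]
opening: 0.062
finger_force: 50.7
[-0.6104576  -0.15018483  2.11737575  0.42186632  1.50220742  0.86332668] [ 0.42928215 -0.06236984  0.23881631]
[[ 0.99999213 -0.00344056 -0.00197318]
 [-0.00199332 -0.86606587  0.49992593]
 [-0.00342893 -0.49991806 -0.86606592]]
```

View pics/s6.png

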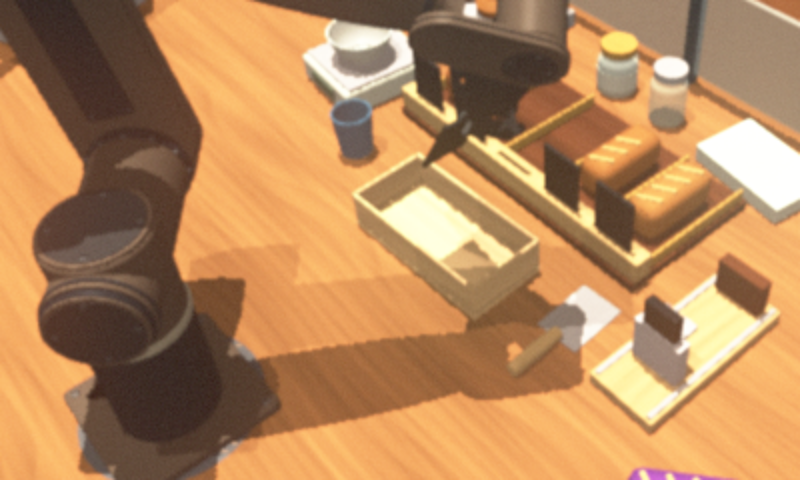

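The side view shows the tilted slate held above the box at (450,140) px, with slot 3 empty. I'll lower it.

```bash
H="python3 -m handwheel"
$H '[0,0,-0.2,0,0,0, 0,0,-0.2,0,0,0, 0,0,-0.2,0,0,0, 0,0,-0.2,0,0,0, 0,0,-0.1,0,0,0]'
$H '[0,0,-0.05,0,0,0, 0,0,0,0,0,0, 0,0,0,0,0,0]'
$H '[0,0,-0.02,0,0,0, 0,0,0,0,0,0]'
$H '[0,0,-0.015,0,0,0, 0,0,0,0,0,0]'
```

```text
time: 21.5
eef_pos: [0.4283, -0.0602, 0.1026]
tcp_rot: [0.966, 0.001, -0.002, -0.259]
contact_force: [-0.5, -0.2, -1.0]
opening: 0.062
finger_force: 50.6
time: 21.75
eef_pos: [0.4306, -0.0618, 0.0988]
tcp_rot: [0.966, 0.001, 0.0, -0.258]
contact_force: [-0.2, -0.5, -0.6]
opening: 0.062
finger_force: 50.6
time: 21.92
eef_pos: [0.4309, -0.0625, 0.0961]
tcp_rot: [0.966, 0.0, 0.001, -0.258]
contact_force: [0.0, -1.1, -0.7]
opening: 0.065
finger_force: 50.6
time: 22.08
eef_pos: [0.4303, -0.0623, 0.0932]
tcp_rot: [0.966, 0.0, 0.0, -0.259]
contact_force: [-0.5, -0.1, -0.9]
opening: 0.061
finger_force: 50.6
```

```bash
H="python3 -m handwheel"
$H '[0,0,-0.02,0,0,0, 0,0,-0.01,0,0,0, 0,0,0,0,0,0]'
$H '[0,0,0,0,0,0, 0,0,0,0,0,0, 0,0,0,0,0,0]' 0.3
$H '[0,-0.05,0.087,0,0,0, 0,-0.05,0.087,0,0,0, 0,-0.05,0.087,0,0,0, 0,-0.05,0.087,0,0,0, 0,-0.05,0.087,0,0,0]'
$H '[0,-0.05,0.087,0,0,0, 0,-0.05,0.087,0,0,0, 0,0,0.1,0,0,0, 0,0,0.1,0,0,0, 0,0,0.1,0,0,0]'
python3 - <<'E'
from m import *
p,d,c=cam("side"); cv2.imwrite("pics/s7.png",cv2.resize(p[120:360,60:460],(800,480)))
E
```

```text
time: 22.33
eef_pos: [0.4298, -0.062, 0.088]
tcp_rot: [0.966, -0.0, -0.0, -0.259]
contact_force: [0.8, -0.3, -1.1]
opening: 0.063
finger_force: 50.6
time: 22.58
eef_pos: [0.4301, -0.0622, 0.0884]
tcp_rot: [0.966, -0.0, 0.0, -0.259]
contact_force: [0.4, -1.3, -0.1]
opening: 0.302
finger_force: 0.1
time: 23.0
eef_pos: [0.43, -0.0999, 0.1543]
tcp_rot: [0.966, -0.0, 0.0, -0.259]
contact_force: [0.9, 0.4, 0.1]
opening: 0.301
finger_force: 0.0
time: 23.42
eef_pos: [0.43, -0.1147, 0.2255]
tcp_rot: [0.966, -0.0, 0.0, -0.259]
contact_force: [0.7, 0.3, 0.2]
opening: 0.297
finger_force: 0.0
```

View pics/s7.png

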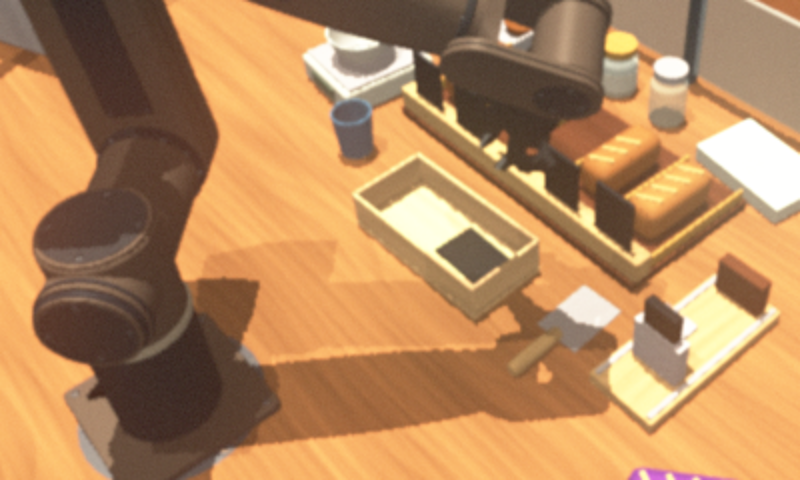

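Slate 3 lies flat in the right half of the box at (475,255) px. Next is slate 2.

```bash
H="python3 -m handwheel"
$H '[0,0,0.035,-0.0667,0,0, 0,0,0.035,-0.0667,0,0, 0,0,0.035,-0.0667,0,0, 0,0,0.035,-0.0667,0,0, 0,0,0.035,-0.0667,0,0]'
for i in 1 2; do $H '[0.059,0.11,0,0,0,0.0714, 0.059,0.11,0,0,0,0.0714, 0.059,0.11,0,0,0,0.0714, 0.059,0.11,0,0,0,0.0714, 0.059,0.11,0,0,0,0.0714]' 0.6; done
$H '[0.059,0.11,0,0,0,0.0714, 0.059,0.11,0,0,0,0.0714, 0.059,0.11,0,0,0,0.0714, 0.059,0.11,0,0,0,0.0714]'
$H '[0,0,0,0,0,0, 0,0,0,0,0,0]'
python3 - <<'E'
from m import *
for n in ("wrist","side"):
    p,d,c=cam(n);W=cloud(d,c); Z=W[...,2]
    rect(n+" tall",W,(Z>.122)&(Z<.135)&(W[...,0]<.6)&(W[...,0]>.4)&(abs(W[...,1])<.47),30)
    rect(n+" loaf",W,(Z>.05)&(Z<.082)&(W[...,0]>.585)&(W[...,0]<.75)&(abs(W[...,1])<.28),250)
E
```

```text
time: 23.88
eef_pos: [0.4302, -0.1148, 0.2516]
tcp_rot: [1.0, -0.0, 0.001, 0.003]
contact_force: [0.4, 0.2, -0.7]
opening: 0.305
finger_force: 0.0
time: 24.3
eef_pos: [0.4744, -0.031, 0.2505]
tcp_rot: [0.96, 0.279, -0.0, -0.0]
contact_force: [0.1, 0.3, 0.1]
opening: 0.597
finger_force: 0.0
time: 24.72
eef_pos: [0.5187, 0.0514, 0.2503]
tcp_rot: [0.845, 0.534, -0.0, -0.0]
contact_force: [-0.0, -0.2, 0.8]
opening: 0.599
finger_force: 0.0
time: 25.05
eef_pos: [0.5541, 0.1174, 0.2502]
tcp_rot: [0.705, 0.709, -0.0, -0.0]
contact_force: [0.0, -0.1, 0.3]
opening: 0.595
finger_force: 0.0
time: 25.22
eef_pos: [0.5537, 0.1169, 0.2502]
tcp_rot: [0.708, 0.707, -0.001, -0.0]
contact_force: [-0.4, 0.2, 0.5]
opening: 0.602
finger_force: 0.0
wrist tall 591 uv 329 99 c [556.5 200.8] s [65.   5.1] a 89.9 z 130.5
wrist tall 471 uv 328 214 c [555.5 100. ] s [65.1  5.7] a 89.7 z 130.4
wrist loaf 6756 uv 437 96 c [667. 207.] s [126.  56.] a 4.0 z 72.2
wrist loaf 377 uv 378 325 c [619.6 -88.3] s [43.4 16.7] a 74.8 z 64.1
side tall 48 uv 272 149 c [555.4 201.1] s [ 9.1 69.1] a 0.1 z 127.9
side tall 59 uv 293 165 c [553.1  98.7] s [65.4  8.9] a 88.4 z 127.6
side tall 71 uv 340 198 c [551.3 -98.9] s [ 9.  64.5] a 0.3 z 128.7
side tall 85 uv 367 217 c [ 551.1 -200.6] s [66.5 10. ] a 89.3 z 128.0
side tall 152 uv 391 274 c [ 456. -368.] s [50.8 17.5] a 87.3 z 129.0
side loaf 482 uv 301 151 c [666.2 204.6] s [130.8  57.4] a 4.4 z 69.6
side loaf 663 uv 370 196 c [ 672.8 -100.5] s [128.9  54.7] a 0.3 z 69.8
side loaf 721 uv 394 215 c [ 662.6 -201.7] s [126.6  54.3] a 0.7 z 70.0
```

```bash
H="python3 -m handwheel"
$H '[0.005,-0.01,-0.22,0,0,0, 0,0,-0.22,0,0,0, 0,0,-0.22,0,0,0, 0,0,-0.2,0,0,0, 0,0,-0.11,0,0,0]'
$H '[0,0,0,0,0,0, 0,0,0,0,0,0, 0,0,0,0,0,0, 0,0,0,0,0,0, 0,0,0,0,0,0]' 0 50
$H '[0,0,0,0,0,0, 0,0,0.05,0,0,0, 0,0,0.1,0,0,0, 0,0,0.1,0,0,0, 0,0,0.15,0,0,0]'
$H '[0,0,0.2,0,0,0, 0,0,0.2,0,0,0, 0,0,0.1,0,0,0, 0,0,0,0,0,0]'
for i in 1 2; do $H '[-0.0605,-0.0395,0,0,0,-0.0714, -0.0605,-0.0395,0,0,0,-0.0714, -0.0605,-0.0395,0,0,0,-0.0714, -0.0605,-0.0395,0,0,0,-0.0714, -0.0605,-0.0395,0,0,0,-0.0714]'; done
$H '[-0.0605,-0.0395,0,0,0,-0.0714, -0.0605,-0.0395,0,0,0,-0.0714, -0.0605,-0.0395,0,0,0,-0.0714, -0.0605,-0.0395,0,0,0,-0.0714]'
$H '[0,0,0,0.0667,0,0, 0,0,0,0.0667,0,0, 0,0,0,0.0667,0,0, 0,0,0,0.0667,0,0, 0,0,0,0.0667,0,0]'
python3 - <<'E'
from m import *
print(ctrl.get_state()["qpos"])
p,d,c=cam("side"); cv2.imwrite("pics/s8.png",cv2.resize(p[120:360,60:460],(800,480)))
E
```

```text
time: 25.73
eef_pos: [0.5519, 0.1138, 0.1014]
tcp_rot: [0.708, 0.706, -0.002, -0.002]
contact_force: [-0.5, 0.4, -0.3]
opening: 0.598
finger_force: 0.0
time: 26.15
eef_pos: [0.5557, 0.1147, 0.1078]
tcp_rot: [0.708, 0.707, 0.001, 0.001]
contact_force: [-2.0, -1.7, 3.8]
opening: 0.061
finger_force: 52.7
time: 26.57
eef_pos: [0.5536, 0.115, 0.1647]
tcp_rot: [0.707, 0.707, -0.001, -0.001]
contact_force: [0.0, 0.7, -0.7]
opening: 0.065
finger_force: 52.0
time: 26.9
eef_pos: [0.5573, 0.1152, 0.2464]
tcp_rot: [0.707, 0.707, 0.004, 0.004]
contact_force: [0.3, 0.4, -0.7]
opening: 0.062
finger_force: 52.0
time: 27.32
eef_pos: [0.5081, 0.0852, 0.2386]
tcp_rot: [0.877, 0.481, -0.001, -0.001]
contact_force: [0.5, 0.2, -2.2]
opening: 0.06
finger_force: 52.0
time: 27.73
eef_pos: [0.4628, 0.0556, 0.2387]
tcp_rot: [0.976, 0.22, -0.001, -0.0]
contact_force: [-0.2, -0.3, -1.0]
opening: 0.063
finger_force: 52.0
time: 28.07
eef_pos: [0.4265, 0.0319, 0.2388]
tcp_rot: [1.0, -0.003, -0.001, -0.0]
contact_force: [0.2, 0.0, -0.2]
opening: 0.059
finger_force: 52.0
time: 28.48
eef_pos: [0.4274, 0.032, 0.2398]
tcp_rot: [0.965, -0.0, 0.0, -0.261]
contact_force: [-0.6, 0.4, -0.2]
opening: 0.058
finger_force: 52.0
[-0.4283762  -0.22706505  2.18122576  0.48134122  1.44082718  1.01749169]
```

View pics/s8.png

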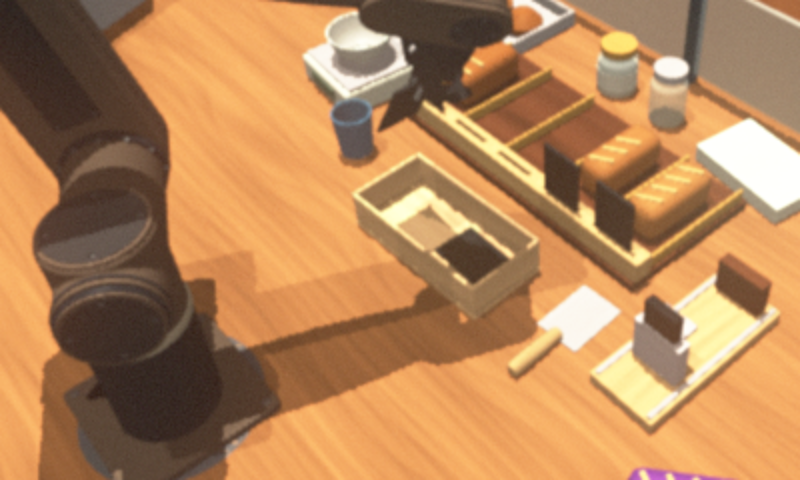

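The slate is held above the left half of the box at (405,105) px. I'll lower and release it the same way.

```bash
H="python3 -m handwheel"
$H '[0,0,-0.2,0,0,0, 0,0,-0.2,0,0,0, 0,0,-0.2,0,0,0, 0,0,-0.2,0,0,0, 0,0,-0.15,0,0,0]'
$H '[0,0,-0.035,0,0,0, 0,0,-0.03,0,0,0, 0,0,0,0,0,0]'
$H '[0,0,0,0,0,0, 0,0,0,0,0,0, 0,0,0,0,0,0]' 0.3
$H '[0,-0.05,0.087,0,0,0, 0,-0.05,0.087,0,0,0, 0,-0.05,0.087,0,0,0, 0,-0.05,0.087,0,0,0, 0,-0.05,0.087,0,0,0]'
$H '[0,-0.05,0.087,0,0,0, 0,-0.05,0.087,0,0,0, 0,0,0.1,0,0,0, 0,0,0.1,0,0,0, 0,0,0.1,0,0,0]'
$H '[0,0,0.035,-0.0667,0,0, 0,0,0.035,-0.0667,0,0, 0,0,0.035,-0.0667,0,0, 0,0,0.035,-0.0667,0,0, 0,0,0.035,-0.0667,0,0]'
python3 - <<'E'
from m import *
for n in ("side","top"):
    p,d,c=cam(n);W=cloud(d,c); Z=W[...,2]
    if n=="side": cv2.imwrite("pics/s9.png",cv2.resize(p[90:330,60:460],(800,480)))
    rect(n+" tall",W,(Z>.122)&(Z<.135)&(W[...,0]<.6)&(W[...,0]>.4)&(abs(W[...,1])<.47),30)
    rect(n+" loaf",W,(Z>.05)&(Z<.082)&(W[...,0]>.585)&(W[...,0]<.75)&(abs(W[...,1])<.28),250)
E
```

```text
time: 28.95
eef_pos: [0.4258, 0.0326, 0.0947]
tcp_rot: [0.966, -0.0, -0.002, -0.258]
contact_force: [-1.0, -0.5, -1.3]
opening: 0.063
finger_force: 52.1
time: 29.2
eef_pos: [0.4275, 0.0322, 0.0879]
tcp_rot: [0.966, -0.0, -0.0, -0.259]
contact_force: [-0.8, -0.1, -1.3]
opening: 0.061
finger_force: 52.0
time: 29.45
eef_pos: [0.4288, 0.0315, 0.0896]
tcp_rot: [0.966, 0.0, 0.001, -0.258]
contact_force: [0.2, 0.2, 0.5]
opening: 0.304
finger_force: 0.1
time: 29.87
eef_pos: [0.4281, -0.0061, 0.1551]
tcp_rot: [0.966, 0.0, 0.001, -0.258]
contact_force: [0.1, 0.1, 0.0]
opening: 0.299
finger_force: 0.0
time: 30.28
eef_pos: [0.4279, -0.0208, 0.2263]
tcp_rot: [0.966, -0.0, 0.001, -0.258]
contact_force: [0.7, 0.1, 0.3]
opening: 0.299
finger_force: 0.0
time: 30.7
eef_pos: [0.4282, -0.0208, 0.2531]
tcp_rot: [1.0, -0.001, 0.002, 0.003]
contact_force: [-0.1, 1.0, -0.6]
opening: 0.301
finger_force: 0.0
side tall 70 uv 340 198 c [552.5 -98.8] s [68.6  9.8] a 88.8 z 128.4
side tall 82 uv 367 217 c [ 551.3 -199.6] s [ 9.5 68.7] a 0.8 z 128.3
side tall 154 uv 391 274 c [ 456.1 -367.8] s [50.5 18.2] a 88.9 z 129.0
side loaf 269 uv 307 149 c [682.2 204.4] s [92.5 56.5] a 2.9 z 68.5
side loaf 658 uv 369 196 c [672.7 -99. ] s [129.3  54.4] a 0.4 z 69.9
side loaf 720 uv 394 215 c [ 662.7 -201. ] s [ 56.1 129. ] a 87.5 z 70.1
top tall 41 uv 333 189 c [551.2 -96.9] s [ 5.6 61.4] a 0.6 z 130.5
top tall 53 uv 364 188 c [ 551.2 -197.1] s [62.   6.9] a 88.8 z 129.2
top tall 45 uv 240 190 c [553.8 202.9] s [64.6  6.4] a 88.7 z 130.5
top tall 78 uv 418 217 c [ 456.3 -364.1] s [47.9 13.5] a 88.4 z 129.8
top loaf 566 uv 331 159 c [673.3 -95.1] s [ 55.7 130.4] a 89.2 z 71.5
top loaf 576 uv 361 161 c [ 664.5 -195.6] s [ 55.3 130.1] a 88.4 z 71.1
top loaf 559 uv 245 163 c [666.7 209.4] s [130.2  56.4] a 3.7 z 71.8
```

View pics/s9.png

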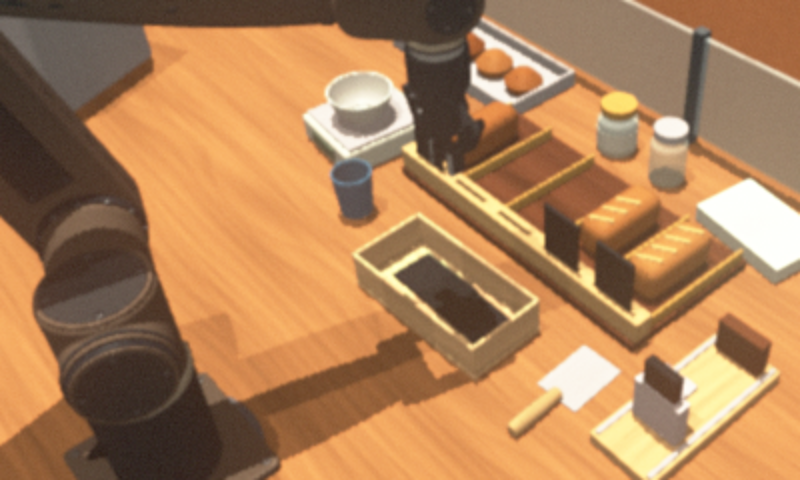

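Both slates are flat in the box, around (450,295) px, and slates 1, 4 and 5 are still standing. Loaf 1 sits about 6 mm and 4° off and loaf 4 about 6 mm off in x, so I'll centre both. I'm going over bay 1.

```bash
H="python3 -m handwheel"
for i in 1 2; do $H '[0.16,0.148,0,0,0,0, 0.16,0.148,0,0,0,0, 0.16,0.148,0,0,0,0, 0.16,0.148,0,0,0,0, 0.16,0.148,0,0,0,0]' 1; done
$H '[0,0,0,0,0,0, 0,0,0,0,0,0, 0,0,0,0,0,0]'
python3 - <<'E'
from m import *
for n in ("wrist","side"):
    p,d,c=cam(n);W=cloud(d,c); Z=W[...,2]
    rect(n+" loaf",W,(Z>.05)&(Z<.082)&(W[...,0]>.585)&(W[...,0]<.75)&(abs(W[...,1])<.28),250)
    rect(n+" fence",W,(Z>.026)&(Z<.045)&(W[...,0]>.6)&(W[...,0]<.75)&(W[...,1]>-.28)&(W[...,1]<.28),60)
E
```

```text
time: 31.22
eef_pos: [0.5486, 0.0911, 0.2507]
tcp_rot: [1.0, -0.0, -0.0, -0.001]
contact_force: [0.2, -0.1, 0.6]
opening: 0.979
finger_force: 0.0
time: 31.63
eef_pos: [0.6688, 0.2018, 0.2503]
tcp_rot: [1.0, -0.0, -0.001, -0.001]
contact_force: [0.8, -1.2, 1.0]
opening: 0.995
finger_force: 0.0
time: 31.88
eef_pos: [0.6674, 0.2005, 0.2501]
tcp_rot: [1.0, -0.0, -0.001, -0.0]
contact_force: [-0.1, -0.0, 0.2]
opening: 0.997
finger_force: 0.0
wrist loaf 6510 uv 588 170 c [676.3 -93.8] s [129.2  54.8] a 1.1 z 70.9
wrist loaf 5143 uv 321 177 c [671.2 208.1] s [125.7  56.1] a 4.2 z 72.2
wrist loaf 281 uv 635 215 c [ 628.4 -171.4] s [52.5  9. ] a 11.4 z 54.4
wrist fence 531 uv 287 166 c [675.  249.9] s [  4.3 149.8] a 89.5 z 35.3
wrist fence 524 uv 368 167 c [674.9 150. ] s [  4.5 149.7] a 89.6 z 35.3
wrist fence 801 uv 450 166 c [674.8  50.1] s [  5.6 149.6] a 89.2 z 34.6
wrist fence 1062 uv 531 166 c [674.8 -49.7] s [  7.  149.5] a 89.8 z 33.8
wrist fence 163 uv 629 114 c [ 739.3 -150.2] s [20.3  7. ] a 5.5 z 33.6
wrist fence 1059 uv 551 164 c [678.9 -71. ] s [ 15.  124.7] a 86.1 z 37.3
wrist fence 1071 uv 627 185 c [ 661.2 -172.2] s [118.3  13.5] a 4.3 z 35.7
side loaf 508 uv 300 152 c [664.5 202.9] s [126.8  56.9] a 5.1 z 69.1
side loaf 666 uv 369 196 c [672.  -99.8] s [128.8  55.9] a 1.4 z 69.6
side loaf 720 uv 394 215 c [ 662.4 -201.3] s [ 55.  126.7] a 89.3 z 70.2
side fence 148 uv 300 162 c [658.9 186.6] s [ 47.7 126.8] a 71.4 z 36.2
side fence 122 uv 313 166 c [675.6 150.4] s [ 14.6 147.8] a 89.9 z 30.9
side fence 120 uv 335 180 c [675.   48.2] s [149.8  10. ] a 0.8 z 33.1
side fence 95 uv 376 205 c [ 681.9 -123.5] s [110.1   8.5] a 2.1 z 37.4
side fence 135 uv 395 228 c [ 659.5 -222.7] s [ 31.  125.9] a 76.2 z 37.4
side fence 126 uv 409 230 c [ 675.1 -251.5] s [  8.4 149.4] a 89.4 z 33.1
```

```bash
H="python3 -m handwheel"
$H '[0,0,-0.25,0,0,0, 0,0,-0.25,0,0,0, 0,0,-0.25,0,0,0, 0,0,-0.25,0,0,0, 0,0,-0.15,0,0,0]'
$H '[0,0,-0.1,0,0,0, 0,0,-0.02,0,0,0, 0,0,0,0,0,0]'
$H '[0,0,0,0,0,0, 0,0,0,0,0,0, 0,0,0,0,0,0, 0,0,0,0,0,0, 0,0,0,0,0,0]' 0.5 25
$H '[0,0,0,0,0,0, 0,0,0,0,0,0, 0,0,0,0,0,0]'
$H '[0,0,0,0,0,0, 0,0,0,0,0,0, 0,0,0,0,0,0, 0,0,0,0,0,0]' 0.9
$H '[0,0,0.15,0,0,0, 0,0,0.25,0,0,0, 0,0,0.25,0,0,0, 0,0,0.25,0,0,0, 0,0,0.25,0,0,0]'
for i in 1 2; do $H '[0,-0.2,0.01,0,0,0, 0,-0.2,0.01,0,0,0, 0,-0.2,0.01,0,0,0, 0,-0.2,0.01,0,0,0, 0,-0.2,0.01,0,0,0]' 1; done
$H '[0,0,0,0,0,0, 0,0,0,0,0,0, 0,0,0,0,0,0]'
python3 - <<'E'
from m import *
for n in ("wrist","side","top"):
    p,d,c=cam(n);W=cloud(d,c); Z=W[...,2]
    rect(n+" loaf",W,(Z>.05)&(Z<.082)&(W[...,0]>.585)&(W[...,0]<.75)&(abs(W[...,1])<.28),250)
E
```

```text
time: 32.4
eef_pos: [0.6647, 0.2, 0.0743]
tcp_rot: [1.0, -0.001, -0.003, 0.0]
contact_force: [-0.5, -0.3, 0.1]
opening: 0.996
finger_force: 0.0
time: 32.65
eef_pos: [0.6674, 0.2009, 0.0603]
tcp_rot: [1.0, -0.0, -0.0, -0.0]
contact_force: [0.2, -0.2, 0.5]
opening: 0.999
finger_force: 0.0
time: 33.07
eef_pos: [0.6699, 0.2024, 0.0642]
tcp_rot: [1.0, -0.0, 0.003, -0.001]
contact_force: [-0.3, 2.7, 6.3]
opening: 0.658
finger_force: 27.6
time: 33.32
eef_pos: [0.6699, 0.2025, 0.0642]
tcp_rot: [1.0, -0.0, 0.003, -0.001]
contact_force: [0.2, 2.1, 6.6]
opening: 0.657
finger_force: 27.6
time: 33.65
eef_pos: [0.6672, 0.2012, 0.0597]
tcp_rot: [1.0, -0.0, -0.001, 0.0]
contact_force: [0.7, -0.2, -0.4]
opening: 0.903
finger_force: 0.0
time: 34.07
eef_pos: [0.6672, 0.2012, 0.2338]
tcp_rot: [1.0, -0.0, -0.001, 0.0]
contact_force: [1.2, -0.5, -0.8]
opening: 0.9
finger_force: 0.0
time: 34.48
eef_pos: [0.6671, 0.0501, 0.2399]
tcp_rot: [1.0, 0.0, -0.0, 0.0]
contact_force: [0.8, -0.4, -1.0]
opening: 0.999
finger_force: 0.0
time: 34.9
eef_pos: [0.6671, -0.1001, 0.2473]
tcp_rot: [1.0, -0.0, -0.001, -0.0]
contact_force: [1.1, 0.7, -0.7]
opening: 0.997
finger_force: 0.0
time: 35.15
eef_pos: [0.6673, -0.0983, 0.2472]
tcp_rot: [1.0, -0.0, -0.0, -0.0]
contact_force: [-0.2, 0.9, -0.6]
opening: 0.997
finger_force: 0.0
wrist loaf 5343 uv 326 171 c [679.1 -96.4] s [124.9  56.1] a 0.6 z 72.2
wrist loaf 6535 uv 64 177 c [670.1 198.4] s [129.2  54. ] a 2.7 z 71.0
wrist loaf 5403 uv 414 179 c [ 668.  -198.3] s [ 56.4 127.7] a 89.6 z 72.1
side loaf 523 uv 301 153 c [664.8 197.8] s [126.4  57.4] a 2.8 z 69.2
side loaf 670 uv 370 196 c [673.6 -99. ] s [127.8  57.5] a 0.8 z 69.9
side loaf 722 uv 394 215 c [ 662.2 -201.5] s [ 55.2 129.7] a 89.1 z 70.5
top loaf 577 uv 361 161 c [ 665. -196.] s [ 55.8 131.3] a 88.6 z 71.1
top loaf 575 uv 247 163 c [667.3 202.8] s [130.2  57.3] a 1.7 z 71.9
```

```bash
H="python3 -m handwheel"
$H '[0.02,-0.01,-0.25,0,0,0, 0,0,-0.25,0,0,0, 0,0,-0.25,0,0,0, 0,0,-0.25,0,0,0, 0,0,-0.15,0,0,0]'
$H '[0,0,-0.07,0,0,0, 0,0,-0.02,0,0,0, 0,0,0,0,0,0]'
$H '[0,0,0,0,0,0, 0,0,0,0,0,0, 0,0,0,0,0,0, 0,0,0,0,0,0, 0,0,0,0,0,0]' 0.5 40
$H '[-0.015,0,0,0,0,0, -0.015,0,0,0,0,0, -0.015,0,0,0,0,0, 0,0,0,0,0,0, 0,0,0,0,0,0]'
$H '[0,0,0,0,0,0, 0,0,0,0,0,0, 0,0,0,0,0,0, 0,0,0,0,0,0]' 0.9
$H '[0,0,0.15,0,0,0, 0,0,0.25,0,0,0, 0,0,0.25,0,0,0, 0,0,0.25,0,0,0, 0,0,0.25,0,0,0]'
$H '[-0.2,0.1,0.01,0,0,0, -0.2,0.1,0.01,0,0,0, -0.2,0.1,0.01,0,0,0, -0.2,0.1,0.01,0,0,0, -0.1,0.1,0.01,0,0,0]'
$H '[0,0,0,0,0,0, 0,0,0,0,0,0, 0,0,0,0,0,0]'
python3 - <<'E'
from m import *
for n in ("side","top"):
    p,d,c=cam(n);W=cloud(d,c); Z=W[...,2]
    rect(n+" loaf",W,(Z>.05)&(Z<.082)&(W[...,0]>.585)&(W[...,0]<.75)&(abs(W[...,1])<.28),250)
E
```

```text
time: 35.72
eef_pos: [0.6682, -0.0979, 0.0703]
tcp_rot: [1.0, 0.001, -0.003, -0.001]
contact_force: [-0.3, 0.3, -0.6]
opening: 1.003
finger_force: 0.0
time: 35.97
eef_pos: [0.6709, -0.0994, 0.0619]
tcp_rot: [1.0, 0.0, -0.0, -0.0]
contact_force: [0.8, 0.2, 0.7]
opening: 0.998
finger_force: 0.0
time: 36.38
eef_pos: [0.6726, -0.1001, 0.065]
tcp_rot: [1.0, -0.0, 0.002, 0.0]
contact_force: [0.1, 1.9, 6.8]
opening: 0.645
finger_force: 45.8
time: 36.8
eef_pos: [0.6665, -0.101, 0.065]
tcp_rot: [1.0, -0.001, 0.004, 0.001]
contact_force: [3.6, -0.5, 6.4]
opening: 0.647
finger_force: 45.7
time: 37.13
eef_pos: [0.6628, -0.0999, 0.0607]
tcp_rot: [1.0, -0.0, -0.001, -0.0]
contact_force: [0.9, -0.1, 0.6]
opening: 0.897
finger_force: 0.0
time: 37.55
eef_pos: [0.6631, -0.0999, 0.2351]
tcp_rot: [1.0, -0.0, -0.001, -0.0]
contact_force: [0.8, -0.6, 0.4]
opening: 0.901
finger_force: 0.0
time: 37.97
eef_pos: [0.5256, -0.0242, 0.2407]
tcp_rot: [1.0, -0.0, -0.002, -0.0]
contact_force: [0.6, 0.9, 0.6]
opening: 0.899
finger_force: 0.0
time: 38.22
eef_pos: [0.5292, -0.0254, 0.2417]
tcp_rot: [1.0, -0.0, 0.0, 0.0]
contact_force: [0.9, -0.3, -0.1]
opening: 0.899
finger_force: 0.0
side loaf 442 uv 300 154 c [664.6 196.6] s [ 58.6 126.6] a 89.8 z 68.1
side loaf 667 uv 370 198 c [ 667.  -105.7] s [129.2  54.6] a 0.9 z 69.9
side loaf 725 uv 394 215 c [ 663.8 -201.6] s [ 55.1 129. ] a 89.2 z 70.4
top loaf 469 uv 334 159 c [ 666.7 -100.1] s [ 52.5 126.5] a 88.5 z 72.1
top loaf 574 uv 361 160 c [ 664.  -195.8] s [ 55.9 128.5] a 88.2 z 71.1
top loaf 574 uv 247 163 c [666.8 203.4] s [129.2  57.7] a 2.5 z 71.5
```

```bash
H="python3 -m handwheel"
for i in 1 2 3 4; do $H '[0,0,0,0,0,0, 0,0,0,0,0,0, 0,0,0,0,0,0, 0,0,0,0,0,0, 0,0,0,0,0,0]' >/dev/null; done
python3 - <<'E'
from m import *
p,d,c=cam("wrist")
for n in ("side","top"):
    p,d,c=cam(n);W=cloud(d,c); Z=W[...,2]
    if n=="side": cv2.imwrite("pics/end.png",cv2.resize(p[90:330,60:460],(800,480)))
    rect(n+" loaf",W,(Z>.05)&(Z<.082)&(W[...,0]>.585)&(W[...,0]<.75)&(abs(W[...,1])<.28),250)
    rect(n+" tall",W,(Z>.122)&(Z<.135)&(W[...,0]<.6)&(W[...,0]>.4)&(abs(W[...,1])<.47),30)
E
```

```text
side loaf 434 uv 300 154 c [665.1 196.7] s [127.5  56.9] a 2.4 z 68.0
side loaf 661 uv 370 198 c [ 667.3 -104.8] s [128.9  55.7] a 0.3 z 70.0
side loaf 719 uv 394 215 c [ 663.1 -201. ] s [127.   54.8] a 0.3 z 70.1
side tall 51 uv 272 149 c [554.9 200.4] s [66.8  7.1] a 88.7 z 127.9
side tall 74 uv 340 198 c [551.3 -99.5] s [64.9  7.8] a 88.9 z 128.6
side tall 87 uv 367 217 c [ 551.  -198.8] s [ 9.5 66.5] a 0.9 z 127.9
side tall 152 uv 391 274 c [ 456.6 -368.2] s [49.2 18.1] a 89.1 z 128.6
top loaf 473 uv 334 159 c [ 665.8 -100.1] s [ 52.5 125.5] a 88.5 z 71.5
top loaf 576 uv 361 161 c [ 663.5 -195.6] s [ 55.8 129.5] a 88.1 z 71.7
top loaf 574 uv 247 163 c [666.7 203. ] s [130.7  56.7] a 2.1 z 71.4
top tall 51 uv 363 188 c [ 550.6 -196.9] s [61.2  7. ] a 88.8 z 129.9
top tall 47 uv 240 190 c [553.9 202.8] s [63.5  6.4] a 89.2 z 130.0
top tall 77 uv 418 216 c [ 456.3 -364.5] s [48.  13.6] a 88.9 z 130.1
```

View pics/end.png

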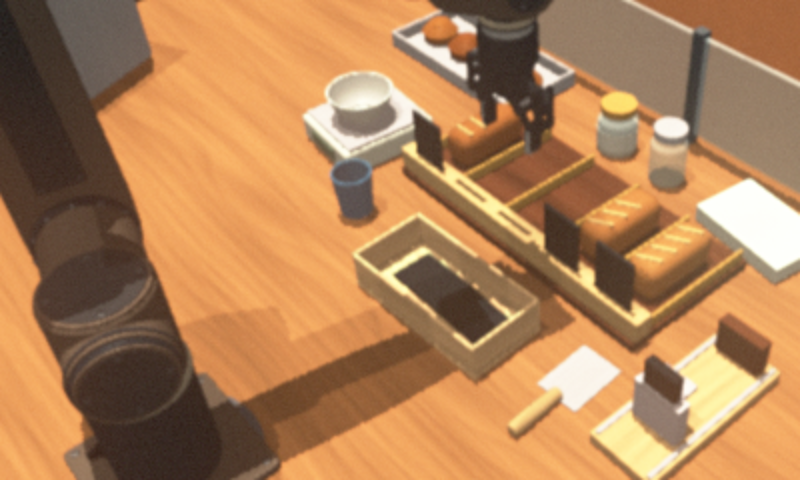

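The final view shows loaves in bays 1, 4 and 5 with their slates standing. Two slates lie flat in the box at (450,295) px, and the clamp is empty and closed. I'm handing in.

```bash
python3 -c "
from plant import ctrl
print(ctrl.sign_off())"
```

```text
the job is handed in; nothing more can be done
None
```

The job is handed in: the fresh loaf lies in bay 5, the empty clamp's jaw is home, slates 2 and 3 are flat in the sign box, and the loaves in bays 1, 4 and 5 lie lengthwise within about 5 mm of centre with their slates standing.

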